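Spring open the case that holds the opal

ROBOT

A 6-joint arm with a two-finger parallel gripper is mounted at the origin on a cart in front of the work surface, level with it; the furniture and walls round the work are solid. World frame = base frame: x ahead of the robot, y to its left, z up, the work surface at z = 0. Lengths are in m, angles in rad, forces in N, time in s.
With the tool pointing down it reaches from about 0.35 to 0.775 m from the base axis. Payload 5.5 kg.
Tool frame: the origin (TCP) lies at the very end of the fingers, on their centre line; the grasp point (between the pads) lies 19 mm behind it (env.grip_depth is the distance from the TCP to the grasp point, in m); z points along the fingers, y is the direction in which the jaws open and shut (so a half turn about z gives the same grasp; the last joint's range is limited). The gripper opens to 85 mm and grips with 20 to 120 N. Pads are 22 mm wide; open, the fingers measure 114 mm over their backs; the gripper's body (76 mm by 85 mm) begins 54 mm behind the grasp point. The pads swing forward as they close: fully open they stand 13 mm farther back than shut.
Start: joints at [1.069, 0.313, 0.046, 1.304, 0, 1.431], TCP at [0.204, 0.538, 0.231] pointing down, gripper open.
Joint ranges: [-2.76, 2.76], [-0.86, 1.69], [-1.03, 1.26], [-2.2, 2.34], [-1.47, 1.5], [-3.14, 3.14]. Speed limits (rad/s): [2.57, 2.57, 3.14, 3.14, 3.14, 3.14].

INTERFACE

Orientations are given as a unit quaternion [w, x, y, z].
In Python, from workcell import env gives the robot as it stands.
- The arm moves only by the tool step_arm, never from a script. Its argument "series" is a list of rows, each a list of 3 entries, a list of its own where there are three numbers: the shift along the world's x, y, z in cm, then the turn about the world's z in rad, then the closure in counts, from 0 (fully open) to 255 (shut). A call has 1 to 5 rows; each row is the pose to reach, as a shift and turn from the pose measured when the call began; what a row does not reach only later rows make up. A row lasts 1/8 s, in which the tool goes at most 62.5 mm and 10.7 degrees, less where a joint would pass 70% of its speed; a pose out of reach is approached as far as the arm can. A call with a gripper value outside its range is refused whole. The fingers move at their own pace and stop on an object; "newtons" is the grip in N (left out, the last holds). Time passes only in rows, so rows that repeat a pose let the fingers close. It gives the time, the measured TCP pose, the force and the opening at its end, in the units of the state.
- env.get_state(): the state, without advancing time (a new reading comes with each control period).
- env.read_camera(name): name is "scene" or "top" or "wrist"; returns a dict with "frame" (384x512x3 uint8, red, green, blue), "vertical_fov" (degrees; the focal length in pixels is half the picture's height over the tangent of half this angle, whatever the lens; pixels are square), "cx", "cy" (the principal point, pixels), "camera_from_world" (4x4, takes a point from world to camera coordinates). Camera axes: x right, y down, z forward; pixel columns grow to the right and rows downward; lengths in m; the calibration is good to about 2 mm. A picture is of the moment at which its call begins. There is no depth.
- env.hand_in(): hands the job in, once; it reports no verdict.
The state is a dict: "clock": time; "joint_pos": joint angles; "qvel": joint speeds; "tau": joint torques, N m; "tcp_pos": TCP position; "orientation": TCP orientation; "wrist_force": force on the tool from outside, world axes, zero at the start; "ft_torque": the same for the moment, N m; "finger_gap": finger opening in m.
Only numpy, scipy, OpenCV 4.12 (cv2) and the standard library are available. Lean on these libraries where they do the work, as an engineer would, in place of code of your own. Each camera call takes 0.05 s, during which the arm holds its last target.

TASK

Two small clear-lidded specimen cases stand on the bench; one holds the blue opal, the other a plain grey stone. Open the opal's case by sliding its orange thumb latch sideways, the way the arrow points, until the cover springs up, then let go of the latch. Leave the grey stone's case shut.

Things in the scene. Friction and masses are not known exactly. Their poses are not given: they have to be found in the camera images.
- opal_case: The case to open: grey box 130 (x) x 104 (y) x 58 mm, fixed to the bench, the blue opal inside under a clear cover. The other case looks alike but for its stone; either may be on the left. Origin: centre of the underside, z up, -x the front with the latch. Flat deck at z=58 over the front 48 mm; behind it the cover, 72 x 98 mm, top at z=62, hinged along y at the back (x=62, z=60).
- opal_latch_top (a point): Top centre of the orange latch knob, 79.5 mm above the bench; at rest at case x=-43, y=-7 mm; axes as the case's. Knob 12 mm wide along y (the slide), 20 along x, 15 tall, on a steel slider 16 x 19 mm, top 65 mm up; deck beside it clear. Slides to case +y (as the white arrow points), 14 mm at most; frees the cover at about 9 mm. A spring draws it back: 1 N at rest, 3.2 N at full travel.
- opal_cover (a joint): Angle of the opal case's cover: 0 shut, 1.75 rad fully open. Once the latch frees it, a weak spring swings it up and back in about a second and keeps it open.
- grey_cover (a joint): Angle of the cover of the other case, the one with the grey stone (same build): 0 shut. It must stay shut.

How it is judged:
By the outcome, as a careful person would: the job done as asked, in the order asked, and still so for the second after the job is handed in, with the robot touching nothing.
It also fails if it takes over 32 s, if anything falls off the work surface, if the arm or the gripper's body presses on something with over 40 N, if the wrist force passes 120 N, or if a joint passes its speed limit or range.

## Working session

There is one attempt and no reset: what is moved stays moved. The work goes in short steps, Python scripts to look and compute and a tool call to move; the robot and the scene stay as the last step left them, time stands still between calls to the robot, and variables do not carry over. Pictures are saved under pics/ and viewed, and the job is handed in when it is done.

Besides the shell and the picture viewer there is one more tool, called after "Call:" as name([rows], argument=value, ...), one row to a line, values as JSON. step_arm: Moves the arm, as the interface text tells. Its arguments: {"type":"object","properties":{"series":{"type":"array"},"newtons":{"type":"number"}},"required":["series"]}

```bash
mkdir -p pics
cat > h.py <<'E'
import numpy as np, cv2
from workcell import env
def snap(name,tag):
    c=env.read_camera(name); np.save(f'pics/{tag}.npy',c,allow_pickle=True)
    cv2.imwrite(f'pics/{tag}.png',cv2.cvtColor(c['frame'],cv2.COLOR_RGB2BGR)); return c
def load(tag): return np.load(f'pics/{tag}.npy',allow_pickle=True).item()
def ray(c,u,v):
    f=c['frame'].shape[0]/2/np.tan(np.radians(c['vertical_fov'])/2)
    T=np.array(c['camera_from_world']); R=T[:3,:3]
    d=R.T@np.array([(u-c['cx'])/f,(v-c['cy'])/f,1.]); return -R.T@T[:3,3], d/np.linalg.norm(d)
def onz(c,u,v,z):
    o,d=ray(c,u,v); return o+d*(z-o[2])/d[2]
def tri(*obs):
    A=np.zeros((3,3));b=np.zeros(3)
    R=[ray(*o) for o in obs]
    for o,d in R:
        P=np.eye(3)-np.outer(d,d);A+=P;b+=P@o
    p=np.linalg.solve(A,b); return p,[np.linalg.norm((np.eye(3)-np.outer(d,d))@(p-o)) for o,d in R]
def proj(c,p):
    f=c['frame'].shape[0]/2/np.tan(np.radians(c['vertical_fov'])/2)
    T=np.array(c['camera_from_world']);q=T[:3,:3]@np.array(p)+T[:3,3]
    return q[0]/q[2]*f+c['cx'],q[1]/q[2]*f+c['cy']
E
python3 - <<'E'
from h import *
for n in ['scene','top','wrist']: snap(n,n+'0')
print(env.get_state())
E
```

```text
{'clock': 0.15, 'joint_pos': array([1.06941099e+00, 3.13834608e-01, 4.52644805e-02, 1.30357180e+00,
       2.33270679e-05, 1.43122732e+00]), 'qvel': array([ 1.94660016e-03, -3.27299435e-03,  1.83448249e-03, -6.56184585e-04,
       -2.19962184e-05,  5.73278475e-04]), 'tau': array([ 1.35959686e-03, -4.81064951e+01,  2.98815286e+01,  1.38878348e-02,
       -1.40035177e-04,  3.58116139e-06]), 'tcp_pos': array([0.20334716, 0.537461  , 0.23061992]), 'orientation': array([-2.23014263e-04,  1.79922959e-01,  9.83680475e-01, -6.34868711e-04]), 'wrist_force': array([ 0.48953102, -0.86951122, -0.19047918]), 'ft_torque': array([0.02302847, 0.04581943, 0.02818926]), 'finger_gap': 0.08549544453930827}
```

View pics/scene0.png

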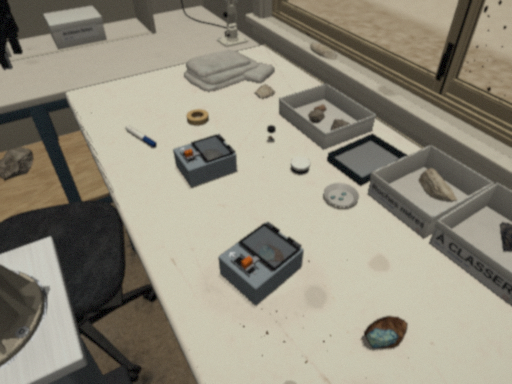

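View pics/top0.png

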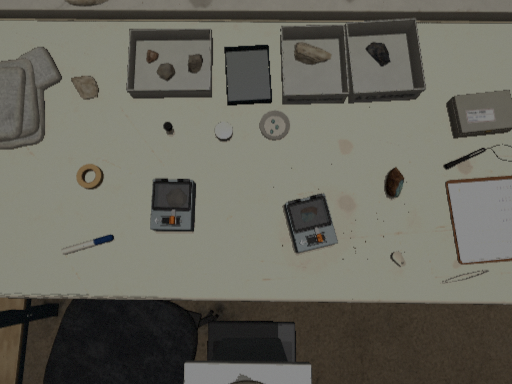

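View pics/wrist0.png

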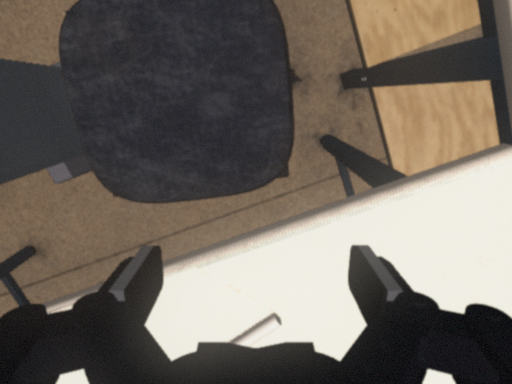

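The top view shows two cases, one near (172,205) and one near (311,223), with the latch sides towards the robot. I'll enlarge both to tell the stones apart.

Run:
```python
from h import *
t=cv2.imread('pics/top0.png'); s=cv2.imread('pics/scene0.png')
def crop(i,x,y,w,h): return cv2.resize(i[y:y+h,x:x+w],(390,290),interpolation=cv2.INTER_CUBIC)
A=np.vstack([np.hstack([crop(t,132,170,81,60+4),crop(t,270,188,81,64)]),np.hstack([crop(s,160,125,90,67),crop(s,212,218,100,75)])])
cv2.imwrite('pics/zoom0.png',A)
c=load('top0')
for u,v in [(170,221),(316,239)]: print(onz(c,u,v,.0795))
for tag in ['top0','scene0']:
    f=load(tag)['frame']; hsv=cv2.cvtColor(f,cv2.COLOR_RGB2HSV)
    m=((hsv[...,0]<18)&(hsv[...,1]>170)&(hsv[...,2]>90)).astype(np.uint8)
    n,l,st,ce=cv2.connectedComponentsWithStats(m)
    print(tag,[(st[i].tolist(),ce[i].round(1).tolist()) for i in range(1,n) if st[i,4]>6])
```

```text
[0.49564281 0.19518593 0.0795    ]
[ 0.45538689 -0.16452917  0.0795    ]
top0 [([170, 216, 4, 8, 29], [171.6, 219.4]), ([317, 234, 6, 8, 31], [319.4, 237.5])]
scene0 [([185, 150, 7, 5, 26], [188.1, 152.0]), ([242, 257, 10, 9, 61], [246.4, 261.1])]
```

View pics/zoom0.png

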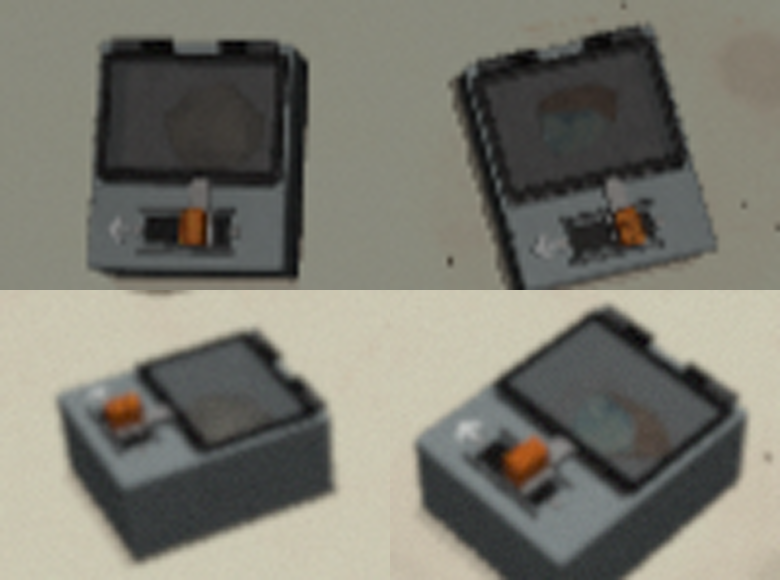

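The opal (blue) is in the right-hand case, near (311,223) in the top view. The left case holds the grey-brown stone. In both, the arrow points left, towards +y. Next I'll triangulate the knob and find the yaw.

Run:
```python
from h import *
T=load('top0');S=load('scene0')
print('knob opal',tri((T,319.4,237.5),(S,246.4,261.1)))
print('knob grey',tri((T,171.6,219.4),(S,188.1,152.0)))
# case masks: deck/box outline in top
f=T['frame'];hsv=cv2.cvtColor(f,cv2.COLOR_RGB2HSV)
sub=f[185:260,275:350].astype(int)
bg=np.median(f[200:250,350:380].reshape(-1,3),0); print(bg)
m=(np.abs(sub-bg).sum(2)>75).astype(np.uint8)
m=cv2.morphologyEx(m,cv2.MORPH_OPEN,np.ones((3,3)));m=cv2.morphologyEx(m,cv2.MORPH_CLOSE,np.ones((7,7)))
n,l,st,ce=cv2.connectedComponentsWithStats(m);k=1+np.argmax(st[1:,4]);m=(l==k).astype(np.uint8)
cs,_=cv2.findContours(m,0,2);r=cv2.minAreaRect(cs[0]);b=cv2.boxPoints(r)+[275,185];print(r,b)
W=np.array([onz(T,*p,.058)[:2] for p in b]);print(W)
for i in range(4):
    d=W[(i+1)%4]-W[i];print(np.linalg.norm(d),np.degrees(np.arctan2(d[1],d[0])))
print(np.linalg.inv(T['camera_from_world'])[:3,3])
# zoom with outline
im=cv2.resize(cv2.cvtColor(f,cv2.COLOR_RGB2BGR)[185:260,275:350],(600,600),interpolation=cv2.INTER_CUBIC)
cv2.polylines(im,[((b-[275,185]+.5)*8).astype(int)],True,(0,255,0),1)
cv2.imwrite('pics/zoom1.png',im)
```

```text
knob opal (array([ 0.45959972, -0.17376362,  0.0736191 ]), [np.float64(8.037726394332611e-06), np.float64(8.037726394362395e-06)])
knob grey (array([0.5002507 , 0.19290907, 0.07277901]), [np.float64(0.00022582811466430647), np.float64(0.00022582811466421117)])
[136. 137. 123.]
((34.26470947265625, 38.05882263183594), (53.115299224853516, 45.59669876098633), 75.96376037597656) [[280.70588589 202.82352829]
 [324.941185   191.76470566]
 [337.8235321  243.29411697]
 [293.58823395 254.35293579]]
[[ 0.54757893 -0.07952932]
 [ 0.57732861 -0.19223986]
 [ 0.44698435 -0.22164536]
 [ 0.41843518 -0.11144721]]
0.11657062077590949 -75.2141279778194
0.13362002365855288 -167.28697168828077
0.11383622475677284 104.52435939323273
0.13302954965711217 13.882458449013056
[ 0.3788     -0.02287504  1.08507539]
```

View pics/zoom1.png

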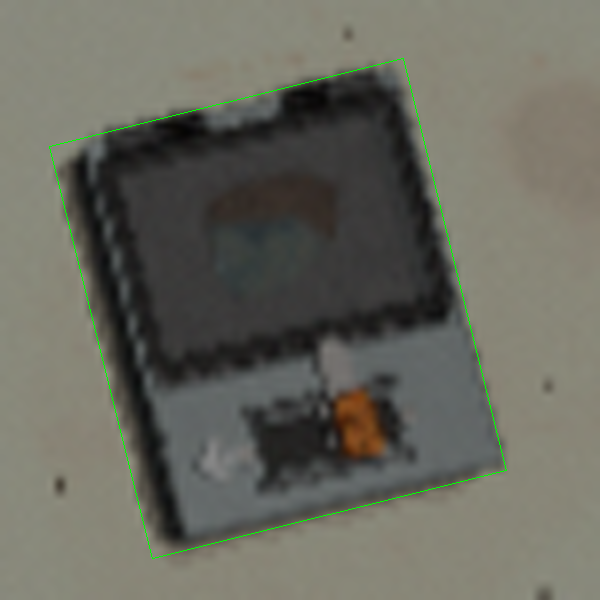

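The case yaw is about 14°. The knob triangulates to (0.460, -0.174, 0.074), and from the box corner I get (0.458, -0.173), so they agree. The slide direction is (-0.24, 0.97). I'll push with shut fingers from the -y side.

Call:
step_arm([
  [[4, -5, 0], 0.15, 255],
  [[8, -10, 0], 0.3, 255],
  [[12, -15, 0], 0.45, 255],
  [[16, -20, 0], 0.6, 255],
  [[20, -25, 0], 0.6, 255],
], newtons=30)

```text
clock: 0.78
tcp_pos: [0.3991, 0.2921, 0.2305]
orientation: [0.0, -0.12, 0.993, -0.001]
wrist_force: [1.1, 1.1, -0.8]
finger_gap: 0.0003
```

Call:
step_arm([
  [[1, -6, 0], 0, 255],
  [[2, -12, 0], 0, 255],
  [[3, -18, 0], 0, 255],
  [[4, -24, 0], 0, 255],
  [[5, -30, 0], 0, 255],
])

```text
clock: 1.4
tcp_pos: [0.449, -0.0098, 0.2305]
orientation: [0.0, -0.12, 0.993, -0.001]
wrist_force: [0.5, 0.7, -0.0]
finger_gap: 0.0001
```

Call:
step_arm([
  [[0.5, -6, 0], 0, 255],
  [[1, -12, 0], 0, 255],
  [[1.5, -18, 0], 0, 255],
  [[1.8, -19.6, -4], 0, 255],
  [[1.8, -19.6, -9], 0, 255],
])

```text
clock: 2.02
tcp_pos: [0.468, -0.2085, 0.1401]
orientation: [0.001, -0.118, 0.993, -0.002]
wrist_force: [-1.0, 0.3, -0.2]
finger_gap: 0.0
```

Run:
```python
from h import *
w=snap('wrist','w1');T=snap('top','t1');S=snap('scene','s1')
print(env.get_state()['tcp_pos'])
a=cv2.resize(cv2.imread('pics/t1.png')[180:270,260:380],(400,300),interpolation=3)
b=cv2.resize(cv2.imread('pics/s1.png')[160:310,160:360],(400,300),interpolation=3)
w=cv2.resize(cv2.imread('pics/w1.png'),(400,300))
cv2.imwrite('pics/c1.png',np.vstack([np.hstack([a,b]),np.hstack([w,w*0])]))
```

```text
[ 0.46463131 -0.2045444   0.13823019]
```

View pics/c1.png

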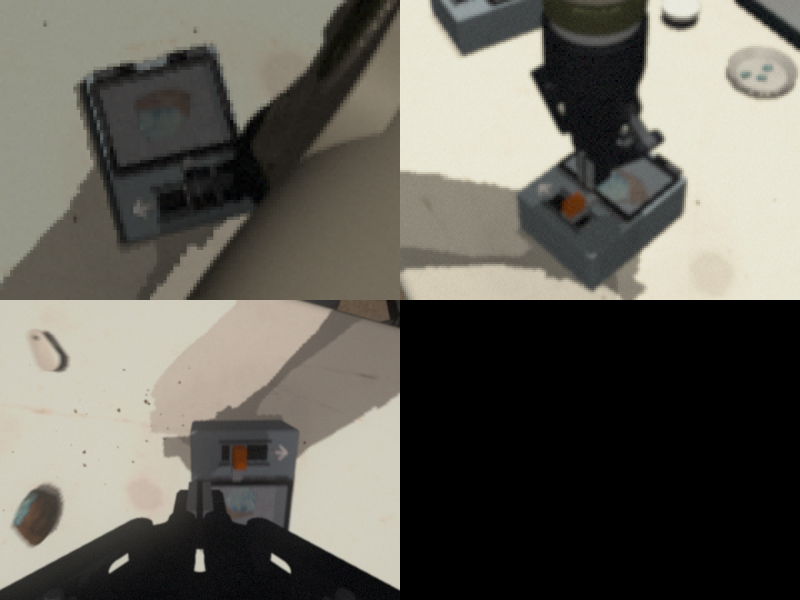

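The wrist view shows the opal case squarely, with the orange knob near (306,200) in full resolution and the arrow to its right. I'll re-measure from this closer view.

Run:
```python
from h import *
c=load('w1');f=c['frame'];hsv=cv2.cvtColor(f,cv2.COLOR_RGB2HSV)
m=((hsv[...,0]<18)&(hsv[...,1]>170)&(hsv[...,2]>60)).astype(np.uint8)
n,l,st,ce=cv2.connectedComponentsWithStats(m)
print([(st[i].tolist(),ce[i].round(1).tolist()) for i in range(1,n) if st[i,4]>20])
T,S=load('top0'),load('scene0')
k=1+np.argmax(st[1:,4]);u=tuple(ce[k])
print(tri((c,*u),(S,246.4,261.1)),tri((c,*u),(S,246.4,261.1),(T,319.4,237.5)))
for z in(.072,.0795):print(z,onz(c,*u,z))
cv2.imwrite('pics/w1z.png',cv2.resize(cv2.cvtColor(f,cv2.COLOR_RGB2BGR)[140:300,220:400],(720,640)[0:1]+(600,),interpolation=3))
```

```text
[([298, 187, 19, 29, 464], [306.5, 201.6])]
(array([ 0.45789959, -0.17474121,  0.07496145]), [np.float64(0.001140656253496723), np.float64(0.001140656253496771)]) (array([ 0.45892314, -0.17383905,  0.07299541]), [np.float64(0.0015626257539441792), np.float64(0.0008824370834824802), np.float64(0.0007318087525379052)])
0.072 [ 0.45760364 -0.17392057  0.072     ]
0.0795 [ 0.45537497 -0.1757429   0.0795    ]
```

View pics/w1z.png

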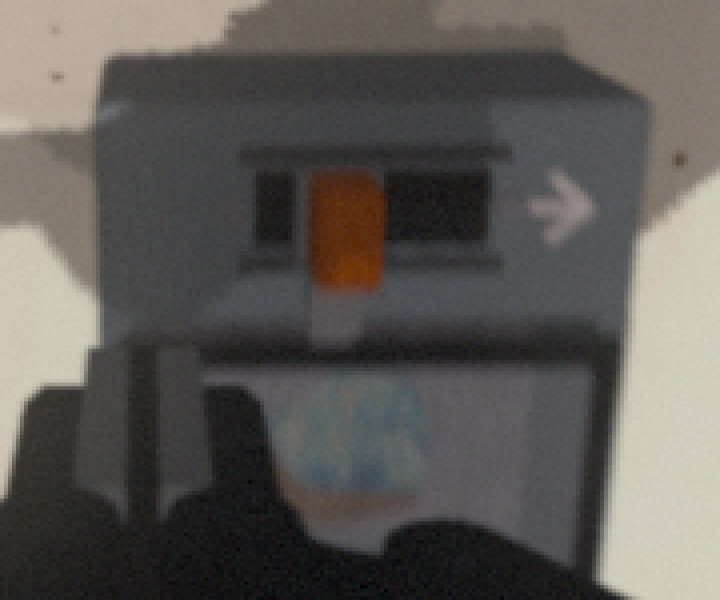

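The height and position agree (knob at 0.4585, -0.174). The fingers are 31 mm on the -y side, 1.5 mm off in case x. Next is the descent to z = 0.070.

Call:
step_arm([
  [[0, 0, -3], 0, 255],
  [[0, 0, -5], 0, 255],
  [[0.1, 0, -6.2], 0, 255],
  [[0.1, 0, -6.8], 0, 255],
  [[0.1, 0, -6.8], 0, 255],
])

```text
clock: 2.8
tcp_pos: [0.4661, -0.2047, 0.0709]
orientation: [-0.002, -0.119, 0.993, 0.001]
wrist_force: [0.5, 0.7, 0.1]
finger_gap: 0.0002
```

Run:
```python
from h import *
w=snap('wrist','w2');S=snap('scene','s2')
s=env.get_state();print(s['tcp_pos'],s['wrist_force'])
b=cv2.resize(cv2.imread('pics/s2.png')[190:310,200:320],(400,400),interpolation=3)
w=cv2.resize(cv2.imread('pics/w2.png')[120:380,180:440],(400,400),interpolation=3)
cv2.imwrite('pics/c2.png',np.hstack([w,b]))
```

```text
[ 0.46623361 -0.20482781  0.0711287 ] [-0.82771908 -0.09066225  0.15961801]
```

View pics/c2.png

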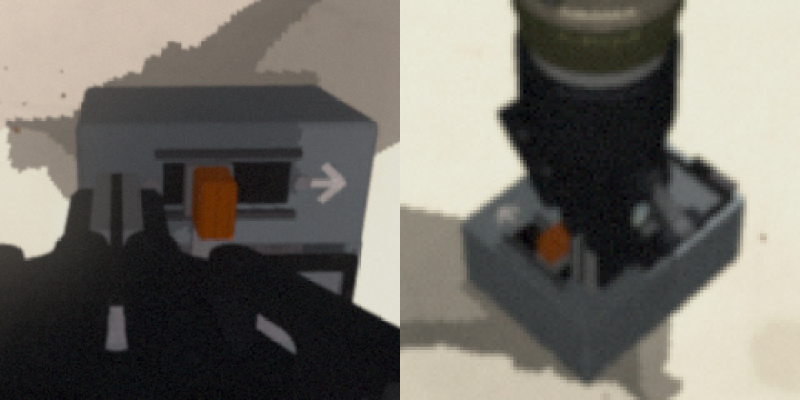

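The fingers are down beside the knob, which is about 10 mm away. I'll now push along (-0.24, 0.97).

Call:
step_arm([
  [[-0.1, 0.4, -0.1], 0, 255],
  [[-0.2, 0.8, -0.1], 0, 255],
  [[-0.3, 1.2, -0.1], 0, 255],
  [[-0.35, 1.45, -0.1], 0, 255],
  [[-0.35, 1.45, -0.1], 0, 255],
])

```text
clock: 3.52
tcp_pos: [0.4627, -0.1903, 0.0702]
orientation: [-0.002, -0.119, 0.993, 0.001]
wrist_force: [-1.0, -1.0, 0.1]
finger_gap: -0.0001
```

Run:
```python
from h import *
w=snap('wrist','w3');S=snap('scene','s3')
s=env.get_state();print(s['tcp_pos'],s['wrist_force'])
b=cv2.resize(cv2.imread('pics/s3.png')[190:310,200:320],(400,400),interpolation=3)
w=cv2.resize(cv2.imread('pics/w3.png')[120:380,180:440],(400,400),interpolation=3)
cv2.imwrite('pics/c3.png',np.hstack([w,b]))
```

```text
[ 0.46268194 -0.19038743  0.0701555 ] [-0.20966168 -0.68834042 -0.19168049]
```

View pics/c3.png

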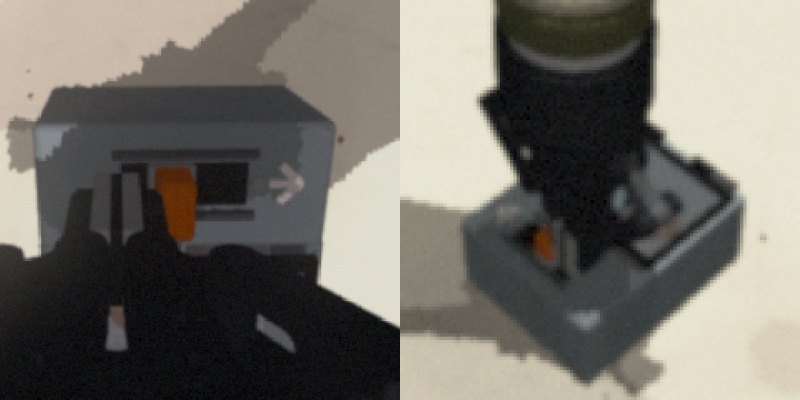

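The fingers are now at the knob, at about the point of contact. I'll push about 10 mm further.

Call:
step_arm([
  [[-0.07, 0.3, 0], 0, 255],
  [[-0.15, 0.6, 0], 0, 255],
  [[-0.2, 0.8, 0], 0, 255],
  [[-0.25, 1.0, 0], 0, 255],
  [[-0.25, 1.0, 0], 0, 255],
])

```text
clock: 4.25
tcp_pos: [0.4602, -0.1803, 0.0702]
orientation: [-0.002, -0.119, 0.993, 0.001]
wrist_force: [-0.7, -2.4, -0.9]
finger_gap: 0.0001
```

Run:
```python
from h import *
w=snap('wrist','w4');S=snap('scene','s4')
s=env.get_state();print(s['tcp_pos'],s['wrist_force'])
b=cv2.resize(cv2.imread('pics/s4.png')[190:310,200:320],(400,400),interpolation=3)
w=cv2.resize(cv2.imread('pics/w4.png')[120:380,180:440],(400,400),interpolation=3)
cv2.imwrite('pics/c4.png',np.hstack([w,b]))
```

```text
[ 0.46019818 -0.18036984  0.07019132] [-1.0069145  -2.52399244  0.4584472 ]
```

View pics/c4.png

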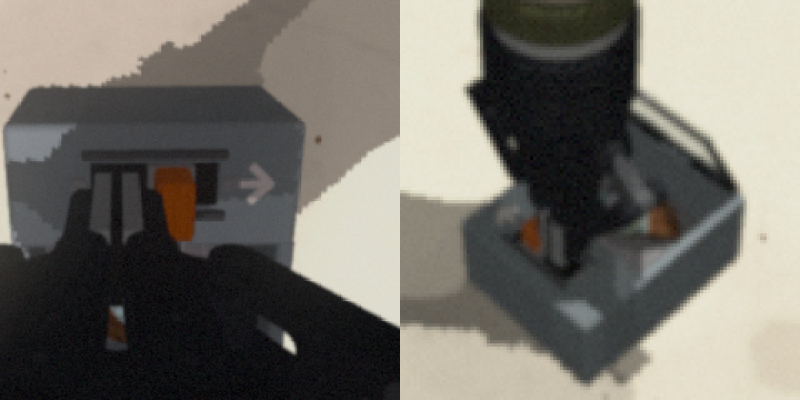

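The scene view shows the cover frame rising at the back (around 690,120 in the crop). I'll hold briefly so it can swing fully open.

Call:
step_arm([
  [[0, 0, 0], 0, 255],
  [[0, 0, 0], 0, 255],
  [[0, 0, 0], 0, 255],
  [[0, 0, 0], 0, 255],
  [[0, 0, 0], 0, 255],
])

```text
clock: 4.97
tcp_pos: [0.4602, -0.1804, 0.0702]
orientation: [-0.002, -0.119, 0.993, 0.001]
wrist_force: [-0.3, -2.5, -0.3]
finger_gap: -0.0001
```

Call:
step_arm([
  [[0, 0, 0], 0, 255],
  [[0, 0, 0], 0, 255],
  [[0, 0, 0], 0, 255],
  [[0, 0, 0], 0, 255],
  [[0, 0, 0], 0, 255],
])

```text
clock: 5.6
tcp_pos: [0.4602, -0.1804, 0.0702]
orientation: [-0.002, -0.119, 0.993, 0.001]
wrist_force: [-0.2, -3.4, 0.4]
finger_gap: 0.0002
```

Run:
```python
from h import *
T=snap('top','t5');S=snap('scene','s5')
s=env.get_state();print(s['tcp_pos'],s['wrist_force'])
b=cv2.resize(cv2.imread('pics/s5.png')[160:310,180:330],(400,400),interpolation=3)
w=cv2.resize(cv2.imread('pics/t5.png')[160:270,260:370],(400,400),interpolation=3)
cv2.imwrite('pics/c5.png',np.hstack([w,b]))
```

```text
[ 0.46021371 -0.18039947  0.07019806] [-0.24943845 -2.20349608 -0.0482486 ]
```

View pics/c5.png

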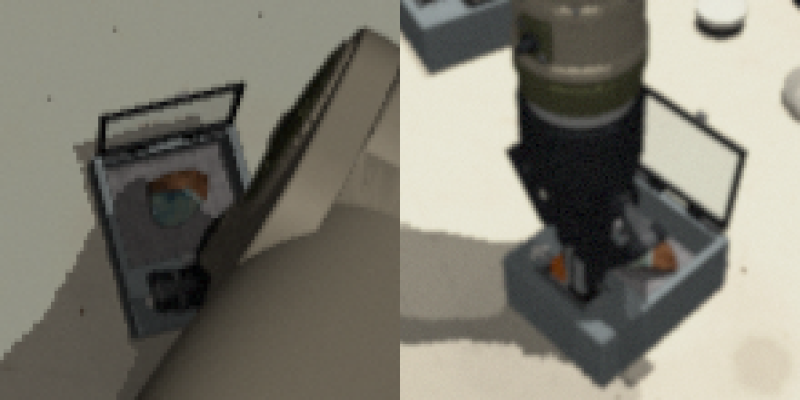

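The cover stands fully open past vertical, and the opal is in view. I'll back off along -y to release the latch, then go up and away.

Call:
step_arm([
  [[0.1, -0.4, 0], 0, 255],
  [[0.3, -1.1, 0], 0, 255],
  [[0.5, -1.8, 0], 0, 255],
  [[0.6, -2.4, 0], 0, 255],
  [[0.6, -2.4, 0], 0, 255],
])

```text
clock: 6.32
tcp_pos: [0.4663, -0.2048, 0.0701]
orientation: [-0.002, -0.119, 0.993, 0.001]
wrist_force: [0.1, 0.4, -0.2]
finger_gap: -0.0001
```

Call:
step_arm([
  [[0, 0, 2], 0, 255],
  [[0, 0, 5], 0, 255],
  [[0, 0, 9], 0, 255],
  [[-1, -3, 12], 0, 255],
  [[-2, -8, 14], 0, 255],
])

```text
clock: 6.95
tcp_pos: [0.4467, -0.2844, 0.212]
orientation: [-0.001, -0.121, 0.993, 0.001]
wrist_force: [1.1, 0.2, -1.1]
finger_gap: -0.0001
```

Call:
step_arm([
  [[0, -4, 0], 0, 255],
  [[0, -8, 0], 0, 255],
  [[0, -12, 0], 0, 255],
  [[0, -15, 0], 0, 255],
  [[0, -15, 0], 0, 255],
])

```text
clock: 7.58
tcp_pos: [0.4462, -0.4362, 0.2111]
orientation: [-0.001, -0.12, 0.993, 0.001]
wrist_force: [0.3, 0.3, 0.5]
finger_gap: 0.0003
```

Run:
```python
from h import *
T=snap('top','t6');S=snap('scene','s6')
s=env.get_state();print(s['clock'],s['tcp_pos'],s['wrist_force'])
b=cv2.resize(cv2.imread('pics/s6.png')[110:310,150:350],(400,400),interpolation=3)
w=cv2.resize(cv2.imread('pics/t6.png')[120:320,140:340],(400,400),interpolation=3)
cv2.imwrite('pics/c6.png',np.hstack([w,b]))
for C,n in((T,'t'),(S,'s')):
    hsv=cv2.cvtColor(C['frame'],cv2.COLOR_RGB2HSV)
    m=((hsv[...,0]<18)&(hsv[...,1]>170)&(hsv[...,2]>90)).astype(np.uint8)
    k,l,st,ce=cv2.connectedComponentsWithStats(m)
    print(n,[(st[i].tolist(),ce[i].round(1).tolist()) for i in range(1,k) if st[i,4]>6])
```

```text
7.675 [ 0.44638544 -0.43391332  0.2114669 ] [-0.18854565  0.24560565  0.29142734]
t [([169, 216, 5, 8, 31], [171.5, 219.6]), ([317, 234, 6, 8, 32], [319.5, 237.6])]
s [([185, 150, 7, 6, 33], [188.1, 152.5]), ([241, 257, 11, 11, 77], [246.1, 261.8])]
```

View pics/c6.png

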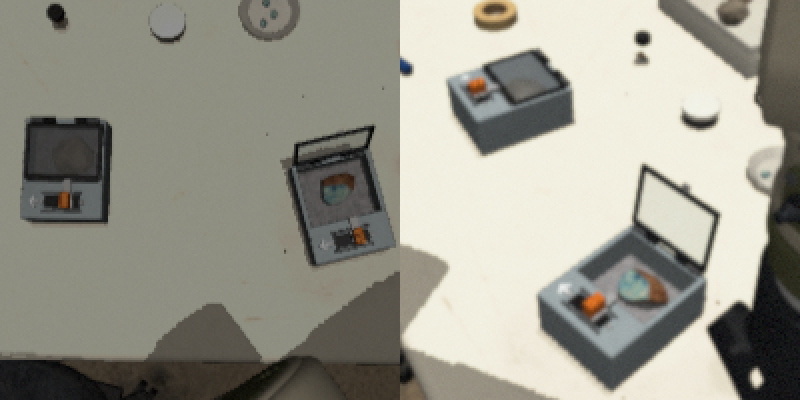

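The opal cover is open and its knob has sprung back to its rest pixel (319.5, 237.6). The grey stone's case is shut and untouched, and the arm is clear.

Run:
```python
from h import *
print(env.get_state()['qvel'].round(4)); print(env.hand_in())
```

```text
[ 0.0125 -0.0175 -0.012   0.0021 -0.0019 -0.0013]
the job is handed in; nothing more can be done
None
```

The opal's case, the right-hand one, is open and the grey stone's case is still shut. I pushed the orange latch about 10 mm along its arrow with closed fingers and held it while the cover swung up. Then I backed off to let the latch go, moved the arm clear, and handed in at about 7.7 s.

- **Opal case:** the last top and scene pictures show its cover standing fully open. The knob is back at its rest position, within a pixel of where it started.
- **Grey stone's case:** its cover is shut and its latch has not moved.
- **Forces:** the wrist reading peaked at about 3.4 N, at the latch, and was near zero at the end.
- **Measurements:** the knob positions from different camera pairs agreed to about 2 mm and matched the stated sizes. No check failed.

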